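# Refit a pulled-off hob knob and hold it pressed in

## Robot

A 6-joint arm with a two-finger parallel gripper is mounted at the origin on the work surface. World frame = base frame: x ahead of the robot, y to its left, z up, the work surface at z = 0. Lengths are in m, angles in degrees, forces in N, time in s.
With the tool pointing down it reaches from about 0.35 to 0.875 m from the base axis. Payload 4.2 kg.
Tool frame: the origin (TCP) lies between the finger pads; the fingertips stand 8 mm ahead of it and the grasp point (between the pads) lies 11 mm behind it; y points along the fingers, z is the direction in which the jaws open and shut, and the axes are right-handed (so a half turn about y gives the same grasp; the last joint's range is limited). The gripper opens to 85 mm and grips with 20 to 120 N. Pads are 22 mm wide; open, the fingers measure 114 mm over their backs; the gripper's body (76 mm by 85 mm) begins 54 mm behind the grasp point. The pads swing forward as they close: fully open they stand 13 mm farther back than shut.
Start: joints at [-50.902, 22.042, 0.453, 0, -68.411, -14.817], TCP at [0.257, -0.57, 0.239] pointing down, gripper open.
Joint ranges: [-179.83, 179.83], [-69.29, 118.12], [-61.27, 80.66], [-181.25, 117.63], [-171.15, -9.14], [-177.46, 177.46]. Speed limits (degrees/s): [159.86, 159.86, 180, 180, 180, 180].

## Interface

Orientations are given as [roll, pitch, yaw] about the fixed x, y, z axes, in that order (R = Rz(yaw) Ry(pitch) Rx(roll)).
In Python, from station import bot, eyes, order gives the robot as it stands.
- The arm moves only by the tool arm_command, never from a script. Its argument "increments" is a list of rows, each a list of 4 numbers: the shift along the tool's x, y, z in mm, then the turn about the tool's y in degrees. A call has 1 to 10 rows; each row shifts and turns the pose as measured when the row begins, along the tool's axes as they then stand; what a row does not reach is not made up. A row lasts 1/12 s, in which the tool goes at most 41.7 mm and 7.16 degrees, less where a joint would pass 70% of its speed; a pose out of reach is approached as far as the arm can. A call with a gripper value outside its range is refused whole. "claw" is the opening, from 0 (shut) to 1 (fully open), set as the call begins (left out, the last holds). The fingers move at their own pace and stop on an object; the grip force is fixed at half the most. Time passes only in rows, so rows that do not move let the fingers close. It gives the time, the measured TCP pose, the force and the opening at its end, in the units of the state.
- bot.sense(): the state, without advancing time (a new reading comes with each control period).
- eyes.capture(name): name is "side" or "top"; returns (picture, depth): 420x560x3 uint8, blue, green, red; 420x560 float32, m along the optical axis (not along the pixel's ray), 0 where there is no reading.
- eyes.get_calibration(name): a dict with "mtx" (3x3 intrinsics, pixels), "R" (3x3) and "t" (3): a world point X has camera coordinates R X + t. Camera axes: x right, y down, z forward; pixel columns grow to the right and rows downward; lengths in m; the calibration is good to about 2 mm. A picture is of the moment at which its call begins. get_calibration takes no time and is no camera call.
- order.close_job(): hands the job in, once; it reports no verdict.
The state is a dict: "time": time; "joint_positions": joint angles; "dq": joint speeds; "effort": joint torques, N m; "ee_pos": TCP position; "eef_rot": TCP orientation; "force": force on the tool from outside, world axes, zero at the start; "wrist_torque": the same for the moment, N m; "width": finger opening in m.
Only numpy, scipy, OpenCV 4.12 (cv2) and the standard library are available. Lean on these libraries where they do the work, as an engineer would, in place of code of your own. Each camera call takes 0.05 s, during which the arm holds its last target. There are 200 camera calls.

## Task

The control knob that came off the two-burner gas hob stands on the worktop. Pick it up, turn it so that the flat inside it matches the flat of the bare brass spindle, push it fully home on that spindle, then press it in against the spindle's spring as far as it goes and keep pressing: finish while still holding the knob pressed in. Leave the mug and the coffee tin where they are.

Things in the scene. Friction and masses are not known exactly. Their poses are not given: they have to be found in the camera images.
- knob: Loose cream plastic hob knob, about 45 g, standing on the worktop, bore down. Round skirt 46 mm across, 14 mm high; on it an upright bar grip 44 mm long (knob's x), 16 mm wide (y), from 14 to 42 mm above the underside: take it from above by the bar's long sides. Origin: centre of the underside, z up. A red line on top and down the bar's end marks the +x end, the side of the flat in the bore.
- knob_bore (a point): Inner end of the knob's D-shaped blind bore, on its axis 14 mm above the underside; axes as the knob's. The bore opens downward, is 14 mm deep and 13.5 mm across, with a flat 3.25 mm from the axis on the +x side; its mouth is flared by 1 mm.
- knob_pointer (a point): Point on top of the knob's bar near the red-marked end: 20 mm along the knob's +x from its axis, 42 mm above its underside.
- valve: The bare control: black bezel 60 mm across, 2 mm thick, fixed on the hob's top near the front (robot) edge, as either the left or the right one of the two controls, with the brass spindle upright in its middle. Origin on the axis at the hob's top; x points to the side of the spindle's flat, where the bezel has a short white tick. It stands at any angle and does not turn.
- spindle_top (a point): Centre of the top of the brass D-spindle, 22 mm above the hob's top: 12 mm across, a flat 2.5 mm from the axis on its +x side, upper edge bevelled 1.5 mm in over 2.5 mm of height. It does not turn; the point sinks as it is pressed. z up. With the knob fully home the bore's end rests on this point, so the knob's underside is 14 mm below it.
- spindle (a joint): How far the spindle is pressed down, m: 0 released, 0.006 against its stop. A spring pushes it back: about 5 N starts it, 12 N holds it against the stop. It springs up again when let go.
- hob: Portable stainless gas hob, 500 mm deep (its x), 290 mm wide (its y), top 70 mm above the worktop. Origin: centre of its underside; +x points from its front edge with the controls to its back; fixed. The controls are 190 mm in front of its centre, 70 mm left and right of its centre line. Two burners with black pan supports (tops 95 mm up) 25 mm in front of and 155 mm behind the centre; a saucepan stands on the back one.
- other_control: The other control, with its cream knob in place (top 50 mm above the hob's top, 46 mm across). Origin on its axis at the hob's top. Fixed.
- mug: White mug, 80 mm across, 92 mm high, handle on its +y side. Origin: centre of the underside. Leave it alone.
- coffee_tin: Round tin with a red label, 84 mm across, 110 mm high. Origin: centre of the underside. Leave it alone.
Mind the look-alikes: they are no part of the job. What is shaped like the knob but brown or green is not meant.

How it is judged:
By the outcome, as a careful person would: the job done as asked, in the order asked, and still so for the second after the job is handed in, while the arm keeps its last pose, push and grip.
It also fails if it takes over 35 s, if anything falls off the work surface, if the arm or the gripper's body presses on something with over 40 N, if the wrist force passes 120 N, or if a joint passes its speed limit or range.

## Working session

There is one attempt and no reset: what is moved stays moved. The work goes in short steps, Python scripts to look and compute and a tool call to move; the robot and the scene stay as the last step left them, time stands still between calls to the robot, and variables do not carry over. Pictures are saved under pics/ and viewed, about 8 in all and at most 12, crops included, and the job is handed in when it is done.

Besides the shell and the picture viewer there is one more tool, called after "Emit:" by a JSON object that holds its "op" and its "data", one argument or row to a line. arm_command: Moves the arm, as the interface text tells. Its arguments: {"type":"object","properties":{"increments":{"type":"array"},"claw":{"type":"number"}},"required":["increments"]}

```bash
mkdir -p pics
cat > h.py <<'E'
from station import bot, eyes, order
import numpy as np, cv2
from scipy.spatial.transform import Rotation as Ro
def cap(n):
    p,d=eyes.capture(n); c=eyes.get_calibration(n)
    K,R,t=(np.array(c[k],float) for k in("mtx","R","t"))
    v,u=np.mgrid[:420,:560]
    C=np.stack([(u-K[0,2])/K[0,0]*d,(v-K[1,2])/K[1,1]*d,d],-1)
    W=(C-t.ravel())@R          # world points per pixel
    W[d==0]=np.nan
    return p,d,W,(K,R,t.ravel())
def proj(X,c):
    K,R,t=c; q=np.atleast_2d(X)@R.T+t; q=q@K.T; return q[:,:2]/q[:,2:]
def crop(p,u0,v0,u1,v1,s,f): cv2.imwrite(f,cv2.resize(p[v0:v1,u0:u1],None,fx=s,fy=s,interpolation=cv2.INTER_CUBIC))
E
python3 - <<'E'
from h import *
s=bot.sense();print({k:np.round(s[k],3) for k in s})
print(Ro.from_euler('xyz',s['eef_rot'],degrees=True).as_matrix().round(3))
for n in("top","side"):
    p,d,W,c=cap(n); cv2.imwrite(f'pics/{n}0.png',p); np.savez(f'{n}0.npz',p=p,W=W)
    print(n,c[0][0,0],(-c[1].T@c[2]).round(3),c[1][2].round(2))
E
```

```text
{'time': np.float64(0.0), 'joint_positions': array([-5.0902e+01,  2.2091e+01,  3.7700e-01, -3.0000e-02, -6.8411e+01,
       -1.4815e+01]), 'dq': array([ 0.068, -0.031, -0.085, -0.035, -0.027, -0.034]), 'effort': array([ 0.0000e+00, -3.9229e+01,  1.8840e+01,  4.1860e+00, -5.0000e-03,
        0.0000e+00]), 'ee_pos': array([ 0.257, -0.569,  0.238]), 'eef_rot': array([-8.9872e+01,  5.0000e-03,  2.4272e+01]), 'force': array([-0.435, -0.502, -1.051]), 'wrist_torque': array([ 0.037, -0.005,  0.067]), 'width': np.float64(0.086)}
[[ 0.912 -0.001 -0.411]
 [ 0.411  0.002  0.912]
 [-0.    -1.     0.002]]
top 392.1504229064903 [0.489 0.046 0.985] [ 0.13  0.04 -0.99]
side 475.5820159345211 [0.546 0.801 0.962] [ 0.03 -0.64 -0.77]
```

View pics/top0.png

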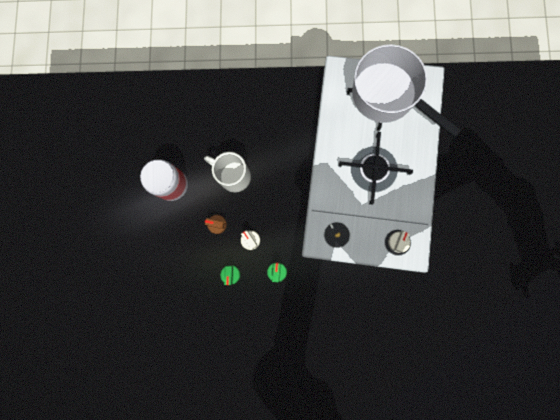

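View pics/side0.png

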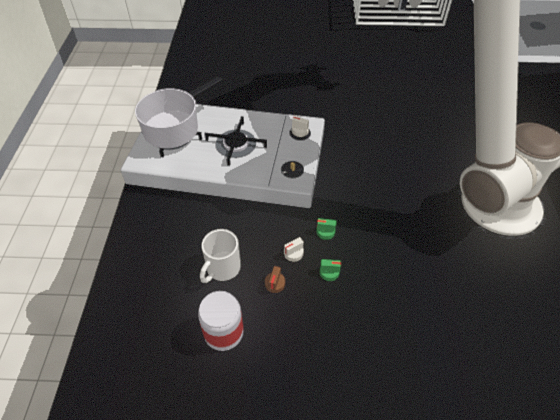

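In the top view, these could be taken for the knob:
- cream loose knob at (250,240)
- brown at (217,224)
- green at (230,275) and (277,272)
- the fitted cream knob on the hob at (399,241)

I choose (250,240). The bare valve is the left control at (337,234). In the side view the knob is at (293,250) and the valve at (292,169).

Run:
```python
from h import *
T=np.load('top0.npz');S=np.load('side0.npz')
a=lambda p,u,v,r:cv2.resize(p[v-r:v+r,u-r:u+r],(400,300) if 0 else (400,400),interpolation=cv2.INTER_CUBIC)
img=np.hstack([a(T['p'],250,240,16),a(T['p'],337,234,20)])
img=np.clip(img.astype(float)*1.3,0,255).astype(np.uint8)
cv2.imwrite('pics/crop1.png',img)
img=np.hstack([a(S['p'],293,248,16),a(S['p'],292,169,20)]);cv2.imwrite('pics/crop2.png',np.clip(img*1.3,0,255).astype(np.uint8))
for n,D,(u,v) in(('top',T,(250,240)),('side',S,(293,250))):
    p=D['p'].astype(int);W=D['W'];w=W[v-22:v+22,u-22:u+22];q=p[v-22:v+22,u-22:u+22]
    g=q.max(-1)-q.min(-1); 
    cream=(q.min(-1)>90)&(g<70)
    red=(q[...,2]>120)&(q[...,1]<0.6*q[...,2])&(q[...,0]<0.6*q[...,2])
    top=(w[...,2]>.036)&(w[...,2]<.05)&(cream|red)
    sk=(w[...,2]>.008)&(w[...,2]<.02)&cream
    P=w[top][:,:2];m=P.mean(0);_,s,V=np.linalg.svd(P-m)
    print(n,'bar',top.sum(),w[top].mean(0).round(4),'ext',np.ptp((P-m)@V.T,axis=0).round(4),'ang',np.degrees(np.arctan2(V[0,1],V[0,0])).round(1))
    print(' red',red.sum(),w[red].mean(0).round(4),'red top',w[red&top].mean(0).round(4)); k=np.argwhere(red);print(k[:,::-1].mean(0)+[u-22,v-22])
    if sk.any():print(' skirt',sk.sum(),((w[sk].min(0)+w[sk].max(0))/2).round(4))
for n,D,(u,v) in(('top',T,(337,234)),('side',S,(292,169))):
    p=D['p'].astype(int);W=D['W'];w=W[v-22:v+22,u-22:u+22];q=p[v-22:v+22,u-22:u+22]
    bez=(q.max(-1)<60)&(abs(w[...,2]-.072)<.008)
    br=(q[...,2]-q[...,0]>35)
    uv=np.argwhere(bez)[:,::-1].astype(np.float32);h=cv2.convexHull(w[bez][:,:2].astype(np.float32))
    print(n,'bezel',bez.sum(),w[bez].mean(0).round(4),cv2.minEnclosingCircle(h),'brass',br.sum(),w[br].mean(0).round(4),w[br][:,2].max())
    wh=(q.min(-1)>130)
    r=np.hypot(*(w[...,:2]-w[bez][:,:2].mean(0)).transpose(2,0,1));k=(r<.027)&(q.max(-1)>90)&(abs(w[...,2]-.072)<.006)&(q[...,2]-q[...,0]<30);print('tick?',k.sum(),w[k].round(4)[:12])
```

```text
top bar 117 [0.5366 0.1727 0.0415] ext [0.0442 0.0158] ang -145.3
 red 10 [0.5506 0.1809 0.037 ] red top [0.5494 0.18   0.0412]
[245.1 234.3]
 skirt 143 [0.5378 0.173  0.0131]
side bar 114 [0.538  0.1734 0.0404] ext [0.0432 0.0179] ang 34.2
 red 8 [0.5492 0.1789 0.0388] red top [0.5481 0.1783 0.0415]
[288.5   246.125]
 skirt 122 [0.5382 0.1811 0.0139]
top bezel 408 [ 0.5455 -0.0372  0.0718] ((0.546004593372345, -0.03678065910935402), 0.02801644243299961) brass 18 [ 0.5446 -0.0367  0.0887] 0.09535596637619885
tick? 8 [[ 0.5683 -0.0246  0.0712]
 [ 0.5681 -0.0267  0.0734]
 [ 0.566  -0.0223  0.0703]
 [ 0.5661 -0.0247  0.0697]
 [ 0.5657 -0.0267  0.0733]
 [ 0.5635 -0.0244  0.0721]
 [ 0.5636 -0.0268  0.0709]
 [ 0.5613 -0.0268  0.071 ]]
side bezel 219 [ 0.5448 -0.0361  0.0704] ((0.5447529554367065, -0.03905417397618294), 0.030685482546687126) brass 32 [ 0.5448 -0.0384  0.0817] 0.09244565106404462
tick? 7 [[ 0.5662 -0.0307  0.0696]
 [ 0.5636 -0.032   0.0683]
 [ 0.5686 -0.0268  0.07  ]
 [ 0.566  -0.0253  0.0717]
 [ 0.5635 -0.0262  0.0708]
 [ 0.5685 -0.0238  0.0695]
 [ 0.5352 -0.0117  0.0688]]
```

View pics/crop1.png

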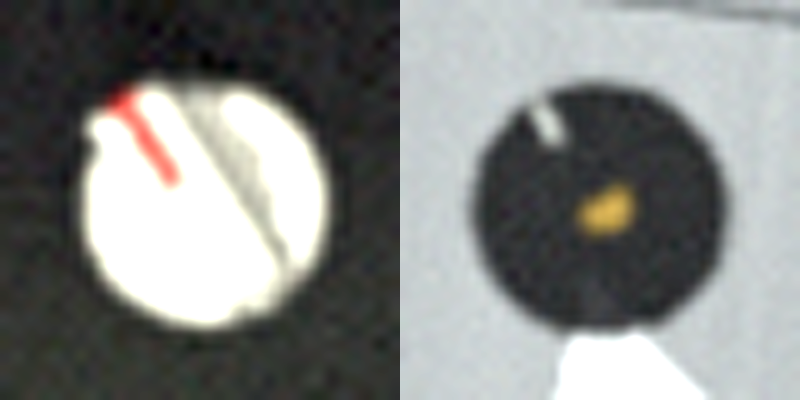

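View pics/crop2.png

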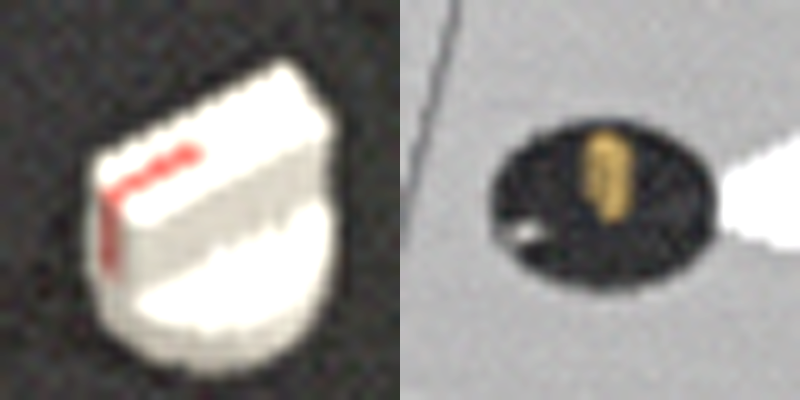

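The chosen knob is cream, with its red line towards the upper left in the top view. The knob is at about (0.537, 0.173) with yaw about 34.5°. The bezel is at about (0.545, -0.037), with its tick at roughly 31°. I'll move towards the knob while refining the valve angle.

Emit:
{"op": "arm_command", "data": {
  "increments": [
    [28,0,28,0],
    [28,0,28,0],
    [28,0,28,0],
    [28,0,28,0],
    [28,0,28,0],
    [28,0,28,0],
    [28,0,28,0],
    [28,0,28,0],
    [28,0,28,0],
    [28,0,28,0]
  ],
  "claw": 0.55
}}

```text
time: 0.93
ee_pos: [0.3982, -0.1893, 0.2321]
eef_rot: [-89.4, 0.3, 23.4]
force: [0.4, -0.5, 0.1]
width: 0.0469
```

```bash
cat >> h.py <<'E'
def ray(uv,z,c):   # pixel -> world point on plane z
    K,R,t=c; o=-R.T@t; d=R.T@np.linalg.inv(K)@np.array([*uv,1.]); return o+d*(z-o[2])/d[2]
def go(X,yaw_z):    # remaining shift in tool mm and turn about tool y so that tool z has azimuth yaw_z
    s=bot.sense(); M=Ro.from_euler('xyz',s['eef_rot'],degrees=True).as_matrix()
    a=np.degrees(np.arctan2(M[1,2],M[0,2])); print('t',s['time'],'pos',np.round(s['ee_pos'],4),'az',a.round(2),'F',np.round(s['force'],1),'w',s['width'])
    d=M.T@(np.array(X)-s['ee_pos'])*1000; tilt=M[:,1].round(4)
    print('tool mm',d.round(1),'turn',round(-(yaw_z-a),2),'y axis',tilt)
E
python3 - <<'E'
from h import *
for n,box in(('top',(317,214,357,254)),('side',(272,150,312,190))):
    D=np.load(n+'0.npz');p=D['p'];c=eyes.get_calibration(n);c=[np.array(c[k],float) for k in('mtx','R','t')];c[2]=c[2].ravel()
    u0,v0,u1,v1=box;g=p[v0:v1,u0:u1].max(-1)
    m=((g<100)*255).astype(np.uint8)
    cs,_=cv2.findContours(m,cv2.RETR_EXTERNAL,cv2.CHAIN_APPROX_NONE);k=cv2.convexHull(max(cs,key=cv2.contourArea))
    e=cv2.fitEllipse(k);C=ray(np.array(e[0])+[u0,v0],.072,c)
    pp=p[v0:v1,u0:u1].astype(int);w=np.clip(pp.min(-1)-55,0,None).astype(float)
    vv,uu=np.mgrid[v0:v1,u0:u1];X=np.array([[ray((a,b),.072,c) for a in range(u0,u1)] for b in range(v0,v1)])
    r=np.hypot(X[...,0]-C[0],X[...,1]-C[1]);w[(r>.0265)|(r<.013)]=0
    az=np.degrees(np.arctan2(X[...,1]-C[1],X[...,0]-C[0]));w[abs(az-30)>30]=0
    t=(X*w[...,None]).sum((0,1))/w.sum();d=t-C
    print(n,'ellipse',e,'C',C.round(4),'tick',t.round(4),'r',np.hypot(*d[:2]).round(4),'yaw',np.degrees(np.arctan2(d[1],d[0])).round(1))
go([.537,.173,.1],124.5)
E
```

```text
top ellipse ((19.54241943359375, 20.5143985748291), (24.681968688964844, 25.49220085144043), 124.97591400146484) C [ 0.546  -0.0369  0.072 ] tick [ 0.5652 -0.0258  0.072 ] r 0.0222 yaw 29.9
side ellipse ((19.954179763793945, 19.08974266052246), (17.017276763916016, 22.911449432373047), 92.27175903320312) C [ 0.5459 -0.0359  0.072 ] tick [ 0.5658 -0.0262  0.072 ] r 0.0221 yaw 25.9
t 0.9333 pos [ 0.3982 -0.1893  0.2321] az 113.36 F [ 0.4 -0.5  0.1] w 0.04686946548432692
tool mm [271.8 133.7 276.1] turn -11.14 y axis [-0.0093  0.008  -0.9999]
```

Emit:
{"op": "arm_command", "data": {
  "increments": [
    [28,5,28,0],
    [28,5,28,0],
    [28,5,28,0],
    [28,5,28,0],
    [28,5,28,0],
    [28,5,28,0],
    [28,5,28,0],
    [28,5,28,0],
    [15,10,15,-5],
    [0,10,0,-5]
  ]
}}

```text
time: 1.77
ee_pos: [0.5252, 0.1486, 0.1725]
eef_rot: [-89.4, -0.2, 34.2]
force: [0.6, -0.3, 0.1]
width: 0.0471
```

```bash
python3 -c "
from h import *
go([.5375,.173,.07],124.5)"
```

```text
t 1.7667 pos [0.5252 0.1486 0.1725] az 124.24 F [ 0.6 -0.3  0.1] w 0.047078605891263975
tool mm [ 23.5 102.7  12.2] turn -0.26 y axis [-0.0032  0.01   -0.9999]
```

Emit:
{"op": "arm_command", "data": {
  "increments": [
    [10,20,6,0],
    [10,25,5,0],
    [4,25,2,0],
    [0,25,0,0],
    [0,8,0,0],
    [0,0,0,0]
  ]
}}

```text
time: 2.27
ee_pos: [0.5368, 0.1781, 0.0622]
eef_rot: [-89.4, 0.1, 34.7]
force: [0.7, 0.5, -0.3]
width: 0.047
```

```bash
python3 -c "
from h import *
go([.5375,.173,.025],124.5)
p,d,W,c=cap('side');cv2.imwrite('pics/s1.png',cv2.resize(p[190:290,230:360],(780,600),interpolation=cv2.INTER_CUBIC))"
```

```text
t 2.2667 pos [0.5368 0.1781 0.0622] az 124.71 F [ 0.7  0.5 -0.3] w 0.04695857522287646
tool mm [-2.3 37.2 -5. ] turn 0.21 y axis [-0.007   0.0078 -0.9999]
```

View pics/s1.png

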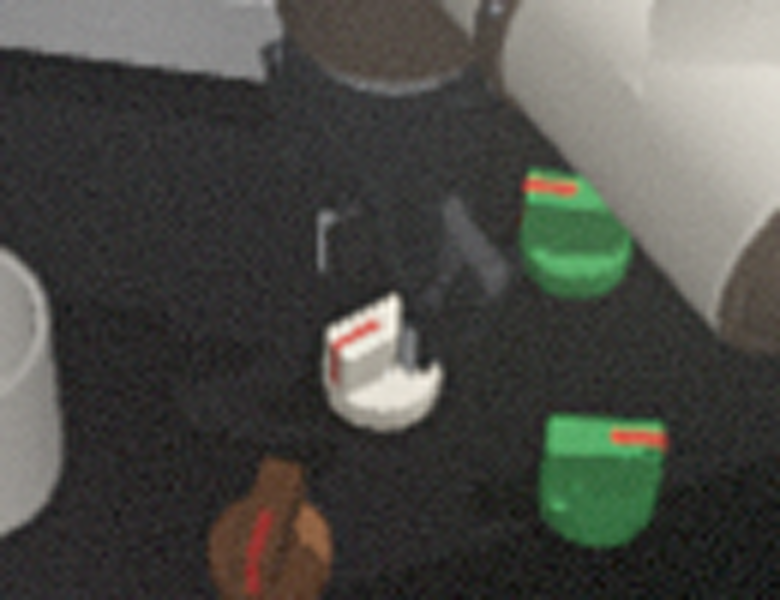

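The gripper straddles the cream knob at crop (380,360), with the dark fingers on either side of the bar. The green and brown knobs are clear. I'll descend.

Emit:
{"op": "arm_command", "data": {
  "increments": [
    [-2,10,-4,0],
    [0,12,-1,0],
    [0,12,0,0],
    [0,4,0,0],
    [0,0,0,0]
  ]
}}

```text
time: 2.73
ee_pos: [0.542, 0.1732, 0.0291]
eef_rot: [-89.5, -0.7, 34.7]
force: [1.2, -0.5, -0.1]
width: 0.047
```

```bash
python3 -c "
from h import *
go([.5372,.173,.025],124.5)"
```

```text
t 2.7333 pos [0.542  0.1732 0.0291] az 124.68 F [ 1.2 -0.5 -0.1] w 0.04696063121585542
tool mm [-4.2  4.   2.5] turn 0.18 y axis [ 0.0044  0.0142 -0.9999]
```

Emit:
{"op": "arm_command", "data": {
  "increments": [
    [-4,3,2,0],
    [0,0,0,0],
    [0,0,0,0]
  ]
}}

```text
time: 2.98
ee_pos: [0.5386, 0.1727, 0.0283]
eef_rot: [-89.5, -0.9, 34.7]
force: [-0.0, 0.1, -0.2]
width: 0.0468
```

```bash
python3 -c "
from h import *
go([.5372,.173,.025],124.5)"
```

```text
t 2.9833 pos [0.5386 0.1727 0.0283] az 124.66 F [-0.   0.1 -0.2] w 0.0467894631207226
tool mm [-1.   3.3  1. ] turn 0.16 y axis [ 0.0083  0.0164 -0.9998]
```

Emit:
{"op": "arm_command", "data": {
  "increments": [
    [-1,3,1,0],
    [0,0,0,0]
  ]
}}

```text
time: 3.15
ee_pos: [0.5376, 0.1733, 0.0263]
eef_rot: [-89.5, -1.1, 34.7]
force: [-0.3, 0.5, 0.3]
width: 0.0469
```

Emit:
{"op": "arm_command", "data": {
  "increments": [
    [0,0,0,0],
    [0,0,0,0],
    [0,0,0,0],
    [0,0,0,0],
    [0,0,0,0],
    [0,0,0,0],
    [0,0,0,0],
    [0,0,0,0]
  ],
  "claw": 0
}}

```text
time: 3.82
ee_pos: [0.5381, 0.1739, 0.0272]
eef_rot: [-89.5, -1.2, 34.7]
force: [0.7, -0.4, 1.2]
width: 0.0145
```

```bash
python3 -c "
from h import *
go([.5372,.173,.15],124.5)"
```

```text
t 3.8167 pos [0.5381 0.1739 0.0272] az 124.72 F [ 0.7 -0.4  1.2] w 0.014505766236105291
tool mm [   1.2 -122.8    0.8] turn 0.22 y axis [ 0.0119  0.0184 -0.9998]
```

Emit:
{"op": "arm_command", "data": {
  "increments": [
    [0,-15,0,0],
    [0,-30,0,0],
    [0,-30,0,0],
    [0,-30,0,0],
    [0,-30,0,0],
    [0,0,0,5]
  ]
}}

```text
time: 4.32
ee_pos: [0.5348, 0.17, 0.1642]
eef_rot: [-89.5, -0.5, 29.6]
force: [0.6, 0.3, 0.4]
width: 0.0148
```

```bash
python3 -c "
from h import *
go([.546,-.037,.155],119.3)"
```

```text
t 4.3167 pos [0.5348 0.17   0.1642] az 119.59 F [0.6 0.3 0.4] w 0.014842086751274734
tool mm [ -92.6    6.7 -185.6] turn 0.29 y axis [ 0.0032  0.0124 -0.9999]
```

Emit:
{"op": "arm_command", "data": {
  "increments": [
    [-15,0,-30,0],
    [-15,0,-30,0],
    [-15,0,-30,0],
    [-15,0,-30,0],
    [-15,1,-30,0],
    [-10,1,-20,0],
    [-5,1,-10,0],
    [0,0,0,0],
    [0,0,0,0]
  ]
}}

```text
time: 5.07
ee_pos: [0.5461, -0.0376, 0.1611]
eef_rot: [-89.4, -1.0, 29.6]
force: [0.4, -1.0, 0.0]
width: 0.015
```

Run:
```python
from h import *
go([.546,-.037,.135],119.3)
p,d,W,c=cap('side');np.savez('s2.npz',p=p,W=W)
cv2.imwrite('pics/s2.png',cv2.resize(p[110:200,240:360],(800,600),interpolation=cv2.INTER_CUBIC))
```

```text
t 5.0667 pos [ 0.5461 -0.0376  0.1611] az 119.58 F [ 0.4 -1.   0. ] w 0.015025503010622127
tool mm [-0.3 26.1  0.3] turn 0.28 y axis [ 0.0101  0.0175 -0.9998]
```

View pics/s2.png

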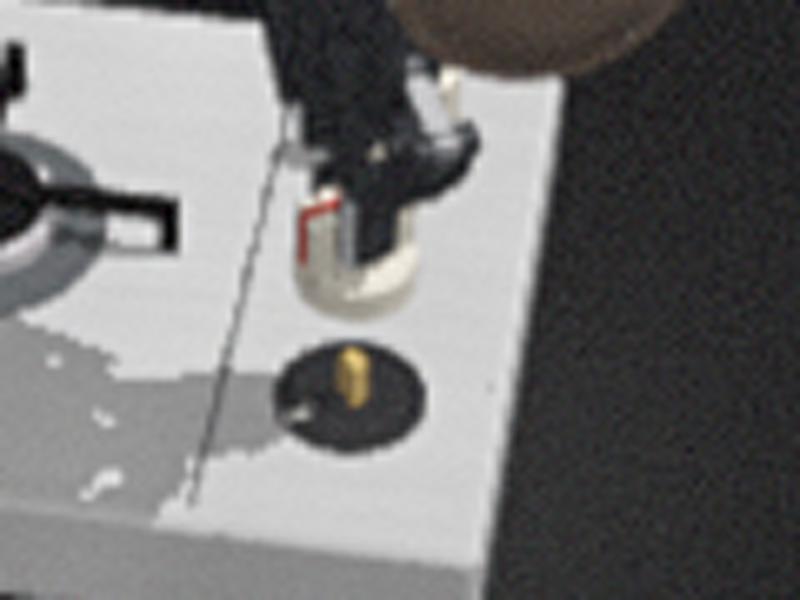

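The knob is held above the spindle, with its red end on the tick side at crop (300,230). The skirt spans crop x 297–417, centre about 357. The spindle is at about 353. I'll measure the offset numerically.

Run:
```python
from h import *
from scipy.optimize import least_squares
D=np.load('s2.npz');p=D['p'].astype(int);W=D['W']
c=eyes.get_calibration('side');c=[np.array(c[k],float) for k in('mtx','R','t')];c[2]=c[2].ravel()
v,u=np.mgrid[:420,:560]
m=(u>=281)&(u<=306)&(v>=138)&(v<=160)&(p.min(-1)>70)
z=W[...,2];m&=(z>.125)&(z<.152)&(np.hypot(W[...,0]-.546,W[...,1]+.037)<.03)
P=W[m];print('n',m.sum(),'z',np.percentile(P[:,2],[1,10,50,90,99]).round(4))
side=P[P[:,2]<.144]
f=lambda q:np.hypot(side[:,0]-q[0],side[:,1]-q[1])-.023
r=least_squares(f,[.546,-.037],loss='soft_l1',f_scale=.001);print('skirt circle',r.x.round(4),len(side))
# column symmetry: predicted skirt columns for knob at .546,-.037
for x in(.544,.546,.548):
    a=np.linspace(0,2*np.pi,90);q=proj(np.c_[x+.023*np.cos(a),-.037+.023*np.sin(a),np.full(90,.134)],c);print(x,q[:,0].min().round(2),q[:,0].max().round(2),q[:,1].max().round(2))
for vv in(150,152,154):
    row=p[vv,276:312].min(-1);print(vv,row.tolist())
red=(p[...,2]>110)&(p[...,1]<.6*p[...,2])&(u>275)&(u<312)&(v>125)&(v<155)
print('red',red.sum(),W[red].round(4).tolist())
br=(p[...,2]-p[...,0]>50)&(u>280)&(u<305)&(v>155)&(v<178)
print('brass',br.sum(),W[br].mean(0).round(4),np.c_[u[br],v[br]].mean(0),'pred', proj([[.546,-.037,.092],[.546,-.037,.082],[.546,-.037,.072]],c).round(1).tolist())
```

```text
n 139 z [0.1311 0.1353 0.145  0.1489 0.1517]
skirt circle [ 0.5454 -0.0386] 61
0.544 283.89 302.54 158.21
0.546 283.08 301.73 158.19
0.548 282.27 300.92 158.17
150 [164, 137, 204, 214, 214, 213, 213, 199, 147, 124, 131, 139, 142, 142, 133, 142, 135, 129, 126, 179, 192, 215, 221, 220, 220, 200, 191, 200, 205, 204, 205, 204, 206, 207, 210, 207]
152 [147, 177, 211, 211, 209, 210, 213, 213, 164, 127, 118, 125, 149, 150, 150, 152, 151, 150, 183, 217, 220, 219, 214, 207, 184, 171, 194, 204, 207, 207, 207, 206, 207, 205, 206, 207]
154 [158, 203, 215, 212, 211, 210, 210, 212, 196, 151, 130, 133, 139, 143, 140, 157, 186, 178, 178, 178, 167, 160, 157, 158, 166, 185, 204, 209, 207, 207, 207, 209, 207, 207, 207, 207]
red 12 [[0.5549, -0.0345, 0.1748], [0.5525, -0.0288, 0.1803], [0.562, -0.0307, 0.1749], [0.5596, -0.0336, 0.1723], [0.5572, -0.0319, 0.174], [0.5643, -0.0269, 0.1752], [0.5642, -0.0237, 0.175], [0.5642, -0.0247, 0.1708], [0.5641, -0.0206, 0.1714], [0.5641, -0.0218, 0.167], [0.5642, -0.0275, 0.1581], [0.5641, -0.0243, 0.1578]]
brass 29 [ 0.5445 -0.0381  0.0824] [292.62068966 165.68965517] pred [[292.1, 163.4], [292.0, 166.1], [291.9, 168.8]]
```

Emit:
{"op": "arm_command", "data": {
  "increments": [
    [1,12,0,0],
    [0,12,0,0],
    [0,10,0,0],
    [0,5,0,0],
    [0,0,0,0]
  ]
}}

```text
time: 5.53
ee_pos: [0.5483, -0.0319, 0.1214]
eef_rot: [-89.5, -1.2, 29.9]
force: [0.2, -0.5, -0.4]
width: 0.0147
```

Run:
```python
from h import *
go([.5465,-.037,.105],119.3)
```

```text
t 5.5333 pos [ 0.5483 -0.0319  0.1214] az 119.93 F [ 0.2 -0.5 -0.4] w 0.014728904819284983
tool mm [-4.5 16.2 -3.7] turn 0.63 y axis [ 0.0127  0.0183 -0.9998]
```

Emit:
{"op": "arm_command", "data": {
  "increments": [
    [-4,0,-4,0.5],
    [0,0,0,0],
    [0,0,0,0]
  ]
}}

```text
time: 5.78
ee_pos: [0.5472, -0.0366, 0.1216]
eef_rot: [-89.5, -1.2, 29.5]
force: [-0.6, 0.2, -0.1]
width: 0.0151
```

Run:
```python
from h import *
go([.5465,-.037,.105],119.3)
```

```text
t 5.7833 pos [ 0.5472 -0.0366  0.1216] az 119.52 F [-0.6  0.2 -0.1] w 0.015062527457244634
tool mm [-1.1 16.5 -0.2] turn 0.22 y axis [ 0.0129  0.018  -0.9998]
```

Emit:
{"op": "arm_command", "data": {
  "increments": [
    [-1,3,0,0],
    [0,3,0,0],
    [0,3,0,0],
    [0,0,0,0]
  ]
}}

```text
time: 6.12
ee_pos: [0.5469, -0.0372, 0.1133]
eef_rot: [-89.5, -1.3, 29.5]
force: [0.6, -1.4, -1.0]
width: 0.0147
```

Run:
```python
from h import *
go([.5465,-.037,.105],119.3)
```

```text
t 6.1167 pos [ 0.5469 -0.0372  0.1133] az 119.49 F [ 0.6 -1.4 -1. ] w 0.01473533082400147
tool mm [-0.5  8.3  0.3] turn 0.19 y axis [ 0.0157  0.0186 -0.9997]
```

It is 6 mm below first-contact height with almost no force, so the knob is going on.

Emit:
{"op": "arm_command", "data": {
  "increments": [
    [0,3,0,0],
    [0,3,0,0],
    [0,2,0,0],
    [0,0,0,0]
  ]
}}

```text
time: 6.45
ee_pos: [0.5473, -0.0371, 0.1049]
eef_rot: [-89.5, -1.3, 29.5]
force: [-1.1, 0.5, 4.3]
width: 0.0151
```

Run:
```python
from h import *
go([.5465,-.037,.099],119.3)
```

```text
t 6.45 pos [ 0.5473 -0.0371  0.1049] az 119.51 F [-1.1  0.5  4.3] w 0.015066638536404638
tool mm [-0.8  5.9  0.4] turn 0.21 y axis [ 0.0161  0.0183 -0.9997]
```

Contact is exactly at the predicted fully-home height, with 4.3 N. Now the press.

Emit:
{"op": "arm_command", "data": {
  "increments": [
    [0,2,0,0],
    [0,2,0,0],
    [0,0,0,0]
  ]
}}

```text
time: 6.7
ee_pos: [0.5474, -0.0371, 0.1028]
eef_rot: [-89.6, -1.3, 29.6]
force: [-2.7, 0.8, 6.0]
width: 0.0146
```

Emit:
{"op": "arm_command", "data": {
  "increments": [
    [0,2,0,0],
    [0,2,0,0],
    [0,2,0,0]
  ]
}}

```text
time: 6.95
ee_pos: [0.5474, -0.037, 0.1003]
eef_rot: [-89.6, -1.3, 29.7]
force: [-4.7, 1.2, 9.8]
width: 0.0147
```

Emit:
{"op": "arm_command", "data": {
  "increments": [
    [-0.5,3,0,0],
    [0,3,0,0],
    [0,3,0,0]
  ]
}}

```text
time: 7.2
ee_pos: [0.5474, -0.037, 0.099]
eef_rot: [-89.8, -1.3, 29.8]
force: [-7.7, 2.3, 17.7]
width: 0.0149
```

Emit:
{"op": "arm_command", "data": {
  "increments": [
    [0,4,0,0],
    [0,4,0,0],
    [0,4,0,0]
  ]
}}

```text
time: 7.45
ee_pos: [0.5474, -0.037, 0.099]
eef_rot: [-90.0, -1.3, 30.1]
force: [-8.7, 2.0, 23.2]
width: 0.0147
```

It is against the stop: z stays at 0.0990 while the force rises to 23 N. I'll check that the hold persists and what it looks like.

Run:
```python
from h import *
for i in range(6): p,d,W,c=cap('side')
go([.5465,-.037,.099],119.3)
cv2.imwrite('pics/s3.png',cv2.resize(p[110:200,240:360],(800,600),interpolation=cv2.INTER_CUBIC))
v,u=np.mgrid[:420,:560];z=W[...,2]
m=(u>=275)&(u<=312)&(v>=140)&(v<=180)&(p.min(-1)>110)&(np.hypot(W[...,0]-.546,W[...,1]+.037)<.026)&(z>.08)&(z<.092)
print('skirt top z',np.percentile(z[m],[50,90]).round(4))
```

```text
t 7.75 pos [ 0.5474 -0.037   0.099 ] az 120.08 F [-9.8  3.1 23.3] w 0.015054586381069674
tool mm [-0.8 -0.   0.5] turn 0.78 y axis [ 0.0199  0.0119 -0.9997]
skirt top z [0.0848 0.0889]
```

View pics/s3.png

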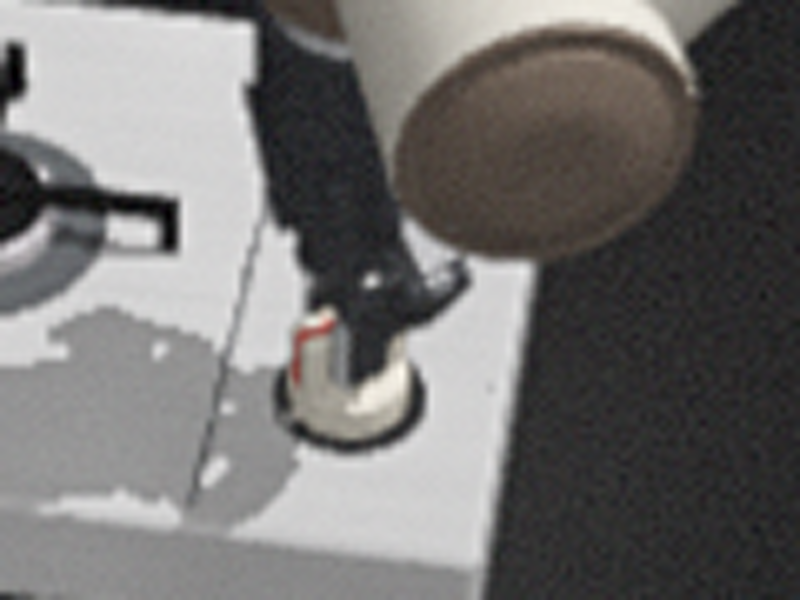

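The knob sits centred on the bezel at crop (350,400), with its skirt flush and its red end on the tick side. The push held at 23 N for 0.3 s, so I'm handing in.

```bash
python3 -c "
from h import *
order.close_job()"
```

```text
the job is handed in; nothing more can be done
```

The knob is on the bare spindle (the left control), pressed in against its stop. I handed the job in at about 7.8 s with the arm still gripping and pushing.

- **Grasp and alignment:** I took the cream knob by its bar at (0.537, 0.173) and turned it from about 34.7° to 29.6° to match the valve. The top camera put the tick at 29.9° and the side camera at 25.9°. I went with the top one, and the fit allows several degrees either way.
- **Fit:** The knob slid on with almost no force. It met the spring at a tool height of 0.105 m, which is the height predicted for fully home.
- **Press:** It sank about 6 mm to 0.099 m and stopped there while the force rose to 23 N.
- **Last check:** The pose and push were unchanged after another 0.3 s of holding. The last picture shows the skirt flush in the bezel with the red mark on the tick side.
- **Still off:** There is a sideways force of about 10 N and a tool tilt of about 1.3°, which I left alone. I did not measure the mug or tin again; the arm stayed clear of both.

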